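# Clear the tea tins, unnest the measuring pans and slide each into its cubby

### The job

First clear every tea tin from in front of the cubbies and stand it upright on the cork board. Then take the nested measuring pans apart one at a time from the inside out, smallest first, and slide each one upright on the counter under the roof of the cubby with its own colour, until it is fully home against the back with its handle pointing straight out of the mouth. Leave the tins standing on the board, and do not disturb the crock, mug and teapot.

Things in the scene. Friction and masses are not known exactly. Their poses are not given: they have to be found in the camera images.
- pan_l: large green measuring pan, loose (0.1 to 0.2 kg), may be absent: round bowl 92 mm across, 44 high, walls 3, floor 4, and a level handle along its -x out to 125 mm from the origin, 14 wide (y), 42 to 52 mm up. Origin: centre of the underside; z up. Starts in a nest, floor on floor, large outermost, 5 mm play, handles fanned over 40 degrees apart; lift 50 mm to clear the next pan
- grip_l (a point): a good place to pinch the green pan's handle: on its centre line, 105 mm from the bowl's axis, 47 mm above the underside; axes as the pan's
- cubby_l: fixed low wooden cubby for the green pan, its first and last roof slats green; no floor, the pan slides on the counter. Origin: middle of the open mouth at counter height; +x leads in, z up. Inside 106 mm wide, 106 deep to the back stop, 64 high; walls 10 thick, roof top 78 up. The cubbies change places and turn a few degrees between starts
- home_l (a point): where the middle of the green pan's underside is when the pan touches the back stop of its cubby: 60 mm in from the mouth, at counter height; axes as the cubby's
- pan_m: middle orange measuring pan, loose (0.1 to 0.2 kg), may be absent: round bowl 76 mm across, 44 high, walls 3, floor 4, and a level handle along its -x out to 125 mm from the origin, 14 wide (y), 42 to 52 mm up. Origin: centre of the underside; z up. Starts in a nest, floor on floor, large outermost, 5 mm play, handles fanned over 40 degrees apart; lift 50 mm to clear the next pan
- grip_m (a point): a good place to pinch the orange pan's handle: on its centre line, 105 mm from the bowl's axis, 47 mm above the underside; axes as the pan's
- cubby_m: fixed low wooden cubby for the orange pan, its first and last roof slats orange; no floor, the pan slides on the counter. Origin: middle of the open mouth at counter height; +x leads in, z up. Inside 90 mm wide, 98 deep to the back stop, 64 high; walls 10 thick, roof top 78 up. The cubbies change places and turn a few degrees between starts
- home_m (a point): where the middle of the orange pan's underside is when the pan touches the back stop of its cubby: 60 mm in from the mouth, at counter height; axes as the cubby's
- pan_s: small blue measuring pan, loose (0.1 to 0.2 kg), may be absent: round bowl 60 mm across, 44 high, walls 3, floor 4, and a level handle along its -x out to 125 mm from the origin, 14 wide (y), 42 to 52 mm up. Origin: centre of the underside; z up. Starts in a nest, floor on floor, large outermost, 5 mm play, handles fanned over 40 degrees apart; lift 50 mm to clear the next pan
- grip_s (a point): a good place to pinch the blue pan's handle: on its centre line, 105 mm from the bowl's axis, 47 mm above the underside; axes as the pan's
- cubby_s: fixed low wooden cubby for the blue pan, its first and last roof slats blue; no floor, the pan slides on the counter. Origin: middle of the open mouth at counter height; +x leads in, z up. Inside 74 mm wide, 90 deep to the back stop, 64 high; walls 10 thick, roof top 78 up. The cubbies change places and turn a few degrees between starts
- home_s (a point): where the middle of the blue pan's underside is when the pan touches the back stop of its cubby: 60 mm in from the mouth, at counter height; axes as the cubby's
- tin_a: red closed tea tin with a white band and steel lid, loose: upright cylinder 60 mm across, 54 mm high, 0.15 to 0.3 kg; origin: centre of its underside, z up. Starts standing before the mouth of a cubby. It may be absent.
- tin_b: yellow closed tea tin with a white band and steel lid, loose: upright cylinder 60 mm across, 54 mm high, 0.15 to 0.3 kg; origin: centre of its underside, z up. Starts standing before the mouth of a cubby. It may be absent.
- tin_c: copper-coloured closed tea tin with a white band and steel lid, loose: upright cylinder 60 mm across, 54 mm high, 0.15 to 0.3 kg; origin: centre of its underside, z up. Starts standing before the mouth of a cubby. It may be absent.
- board: cork board lying fixed on the counter near the nest: 130 mm (its x) by 250 mm (its y), 4 mm thick; origin: centre of its underside
- crock: bystander: white stoneware crock of cutlery, 84 mm across, 120 mm high, cutlery to 200 mm; origin: centre of its underside
- mug: bystander: white mug, 76 mm across, 85 mm high; origin: centre of its underside
- teapot: bystander: red teapot, body 116 mm across, 115 mm high, spout and handle to 100 mm either side; origin: centre of its underside
Not all that is in view belongs to the job. What is shaped like the tin_c but black, blue or purple is not meant.

How it is judged (in metres and radians):
On the way, in this order (a step that is already met when the one before it is completed fails the run):
1. every tea tin that is there stands on the cork board (x of tin_a in the frame of board between -0.065 and 0.065 m and y of tin_a in the frame of board between -0.125 and 0.125 m and z of tin_a in the frame of board between 0.002 and 0.01 m and angle between each of tin_a, tin_b, tin_c's own z axis and vertical below 0.15 rad and linear speed of each of tin_a, tin_b, tin_c below 0.03 m/s and x of tin_b in the frame of board between -0.065 and 0.065 m and y of tin_b in the frame of board between -0.125 and 0.125 m and z of tin_b in the frame of board between 0.002 and 0.01 m and x of tin_c in the frame of board between -0.065 and 0.065 m and y of tin_c in the frame of board between -0.125 and 0.125 m and z of tin_c in the frame of board between 0.002 and 0.01 m), for 0.2 s.
2. the small pan is out of the nest (distance between pan_s and pan_m above 0.1 m and distance between pan_s and pan_l above 0.1 m), for 0.2 s.
3. the middle pan is out of the large one (distance between pan_m and pan_l above 0.1 m), for 0.2 s.
At the end, for the whole second after the job is handed in: each tin stands at rest, tilted under 9 degrees, its middle over the cork board; each pan lies level and at rest on the counter in its colour's cubby, its middle within 12 mm of home lengthwise and 15 mm across, its handle within 20 degrees of straight out (all of step 1 and x of pan_l in the frame of home_l between -0.012 and 0.012 m and y of pan_l in the frame of home_l between -0.015 and 0.015 m and z of pan_l in the frame of home_l between -0.006 and 0.008 m and angle between the x axis of pan_l and the x axis of home_l, either way round below 0.35 rad and angle between each of pan_l, pan_m, pan_s's own z axis and vertical below 0.12 rad and linear speed of each of pan_l, pan_m, pan_s below 0.03 m/s and x of pan_m in the frame of home_m between -0.012 and 0.012 m and y of pan_m in the frame of home_m between -0.015 and 0.015 m and z of pan_m in the frame of home_m between -0.006 and 0.008 m and angle between the x axis of pan_m and the x axis of home_m, either way round below 0.35 rad and x of pan_s in the frame of home_s between -0.012 and 0.012 m and y of pan_s in the frame of home_s between -0.015 and 0.015 m and z of pan_s in the frame of home_s between -0.006 and 0.008 m and angle between the x axis of pan_s and the x axis of home_s, either way round below 0.35 rad); the robot touches nothing.
It fails at once if the crock, mug or teapot is moved more than 4 cm (distance of any of crock, mug, teapot from where it was at the start of the episode above 0.04 m).
Of pan_l, pan_m, pan_s only 2 to 3 are there at a start; the rules pass over those that are not, and their reading is None.
Of tin_a, tin_b, tin_c only 2 to 3 are there at a start; the rules pass over those that are not, and their reading is None.
At some moment in a run one of pan_l, pan_m, pan_s, tin_a, tin_b, tin_c may be knocked a few centimetres aside while the robot is not near it.
It also fails if it takes over 210 s, if anything falls off the work surface, if the arm or the gripper's body presses on something with over 40 N, if the wrist force passes 120 N, or if a joint passes its speed limit or range.

### The arm

A 7-joint arm with a two-finger parallel gripper is mounted at the origin on the work surface. World frame = base frame: x ahead of the robot, y to its left, z up, the work surface at z = 0. Lengths are in mm, angles in rad, forces in N, time in s.
With the tool pointing down it reaches from about 425 to 925 mm from the base axis. Payload 6.8 kg.
Tool frame: the origin (TCP) lies midway between the tips of the shut fingers; the grasp point (between the pads) lies 19 mm behind it; z points along the fingers, y is the line along which they close (so a half turn about z gives the same grasp; the last joint's range is limited). The gripper opens to 88 mm and grips with 3 to 60 N. Pads are 20 mm wide; open, the fingers measure 115 mm over their backs; the gripper's body (75 mm by 178 mm) begins 61 mm behind the grasp point.
Start: joints at [1.2, 0.477, 0.022, 1.555, -0.011, 1.109, -0.083], TCP at [175.364, -651.84, 222.664] pointing down, gripper open.
Joint ranges: [-2.96, 2.96], [-0.34, 2.1], [-1.41, 1.46], [0.24, 2.44], [-1.37, 4.51], [0.17, 1.92], [-2.96, 2.96]. Speed limits (rad/s): [2.39, 2.39, 3.14, 3.14, 3.14, 3.14, 3.14].

### API

Orientations are given as a rotation vector (axis times angle).
In Python, from cell import arm gives the robot as it stands. The module is installed in compiled form; this text tells all that it offers.
- The arm moves only by the tool move_arm, never from a script. Its argument "targets" is a list that holds one entry, the list of rows, each a list of 5 numbers: the finger opening in cm, from 0 to 8.78, then the shift along the tool's x, y, z in cm, then the turn about the tool's z in degrees. In form: [[[fingers, x, y, z, spin], ...]]. A call has 1 to 12 rows; each row is the pose to reach, as a shift and turn from the pose commanded when the call began, along the tool's axes at that moment; what a row does not reach only later rows make up. A row lasts 1/8 s, in which the tool goes at most 62.5 mm and 10.7 degrees, less where a joint would pass 70% of its speed; a pose out of reach is approached as far as the arm can. A call with a gripper value outside its range is refused whole. The fingers move at their own pace and stop on an object; the grip force is fixed at half the most. Time passes only in rows, so rows that repeat a pose let the fingers close. It gives the time, the measured TCP pose, the force, the opening and the grip force at its end, in the units of the state.
- arm.get_obs(): the state, without advancing time (a new reading comes with each control period).
- arm.camera(name): name is "scene" or "side" or "wrist"; returns a dict with "image" (384x512x3 uint8, red, green, blue), "vertical_fov" (degrees; the focal length in pixels is half the picture's height over the tangent of half this angle, whatever the lens; pixels are square), "cx", "cy" (the principal point, pixels), "rvec" (rotation vector, rad) and "tvec" (3), from world to camera coordinates, as OpenCV has them; the wrist camera has in their place "mount" (4x4, takes a point from camera to tool coordinates, whose origin is the TCP and whose axes are the flange's). Camera axes: x right, y down, z forward; pixel columns grow to the right and rows downward; lengths in mm; the calibration is good to about 2 mm. A picture is of the moment at which its call begins: read the wrist's pose just before it. There is no depth.
- arm.sign_off(): hands the job in; it is judged then, once.
Trained networks look in a picture, given as the dict that the camera call returned (one of the last four; its "shot" number tells which), for a name from the list of things; names that differ only in an ending like _2 or _b are one class to them, and where a whole thing is asked for, a point or a joint stands for the part that bears it (a point fixed in the world has none). Each returns a list of dicts, best first, with "score" (0 to 1); they miss things now and then, are a little off and sometimes report something else, mostly with a low value. They report only what shows in the picture. A call takes as long as a camera call. They do not tell look-alikes from the thing itself.
- arm.spot_in(picture, thing): "point" ([row, column] in pixels, amid what is visible of it).
The state is a dict: "t": time; "qpos": joint angles; "qvel": joint speeds; "joint_torque": joint torques, N m; "tcp_pos": TCP position; "eef_rot": TCP orientation; "contact_force": force on the tool from outside, world axes, zero at the start; "wrist_torque": the same for the moment, N m; "grip_width": opening from 0.0 (shut) to 1.0 (fully open); "finger_force": force on a finger pad.
Only numpy, scipy, OpenCV 4.12 (cv2) and the standard library are available. Lean on these libraries where they do the work, as an engineer would, in place of code of your own. Each camera call takes 0.05 s, during which the arm holds its last target. There are 200 camera calls.

## Working session

There is one attempt and no reset: what is moved stays moved. The work goes in short steps, Python scripts to look and compute and a tool call to move; the robot and the scene stay as the last step left them, time stands still between calls to the robot, and variables do not carry over. Pictures are saved under pics/ and viewed, at most 14 in all, crops included, and the job is handed in when it is done.

Besides the shell and the picture viewer there is one more tool, called after "Emit:" as a command line: name --argument value ..., lists and objects as JSON in quotes. move_arm: Moves the arm, as the interface text tells. Its arguments: {"type":"object","properties":{"targets":{"type":"array"}},"required":["targets"]}

```bash
mkdir -p pics
cat > h.py <<'E'
import numpy as np, cv2
from cell import arm
R=lambda v: cv2.Rodrigues(np.array(v,float))[0]
def cam(name):
    o=arm.get_obs(); p=arm.camera(name)
    im=p["image"]; f=im.shape[0]/2/np.tan(np.radians(p["vertical_fov"])/2)
    K=np.array([[f,0,p["cx"]],[0,f,p["cy"]],[0,0,1]])
    if name=="wrist":
        M=np.array(p["mount"]); T=np.eye(4); T[:3,:3]=R(o["eef_rot"]); T[:3,3]=o["tcp_pos"]
        W=T@M; Rc=W[:3,:3]; c=W[:3,3]
    else:
        Rc=R(p["rvec"]).T; c=-Rc@np.array(p["tvec"],float).ravel()
    return dict(p=p,im=im,K=K,R=Rc,c=c,name=name)
def ray(C,rc):
    d=C["R"]@np.linalg.inv(C["K"])@np.array([rc[1],rc[0],1.]); return C["c"],d/np.linalg.norm(d)
def at(C,rc,z):
    c,d=ray(C,rc); return c+d*(z-c[2])/d[2]
def proj(C,X):
    x=C["K"]@(C["R"].T@(np.array(X,float)-C["c"])); return x[1]/x[2],x[0]/x[2]
def tri(Cs,rcs):
    A=np.zeros((3,3));b=np.zeros(3)
    for C,rc in zip(Cs,rcs):
        c,d=ray(C,rc);P=np.eye(3)-np.outer(d,d);A+=P;b+=P@c
    return np.linalg.solve(A,b)
def save(C,n,crop=None,s=1):
    im=C["im"]
    if crop: a,b,c,d=crop; im=im[a:b,c:d]
    cv2.imwrite("pics/"+n+".png",cv2.cvtColor(cv2.resize(im,None,fx=s,fy=s,interpolation=cv2.INTER_CUBIC),cv2.COLOR_RGB2BGR))
E
python3 - <<'E'
from h import *
o=arm.get_obs();print(o)
ims=[]
for n in ["scene","side"]:
    C=cam(n);ims.append(C["im"]);print(n,C["c"].round(),C["R"][:,2].round(2))
    for t in ["pan_l","pan_m","pan_s","grip_l","grip_m","grip_s","tin_a","tin_b","tin_c","board","cubby_l","cubby_m","cubby_s","crock","mug","teapot"]:
        print(t,[(np.round(d["point"]).tolist(),round(d["score"],2),at(C,d["point"],27).round().tolist()) for d in arm.spot_in(C["p"],t)[:4]])
    save(C,n+"0",s=1.55)
E
```

```text
{'t': 0.0, 'qpos': array([ 1.19987842,  0.47776624,  0.02234135,  1.55645054, -0.01150392,
        1.10928968, -0.08311417]), 'qvel': array([-3.81918644e-05,  1.65426088e-03,  4.34555070e-04,  4.58567089e-04,
        2.09338560e-03,  2.32259610e-04,  6.55341493e-05]), 'joint_torque': array([ 1.26111463e-04, -5.82865155e+01,  1.53409392e+00, -2.72609997e+01,
       -5.44039125e-02,  1.71099405e-02,  1.84816627e-04]), 'tcp_pos': array([ 175.19534758, -651.2437415 ,  221.7048469 ]), 'eef_rot': array([-3.11277207e+00, -4.11423742e-01,  5.66993091e-04]), 'contact_force': array([-0.00825651,  0.0757122 ,  0.35660849]), 'wrist_torque': array([ 0.04230633, -0.04329804, -0.06694208]), 'finger_force': 0.0, 'grip_width': 1.002920723661131}
scene [ 919.  577. 1010.] [-0.35 -0.46 -0.82]
pan_l [([134.0, 177.0], 0.83, [564.0, -306.0, 27.0]), ([143.0, 182.0], 0.73, [574.0, -257.0, 27.0]), ([228.0, 228.0], 0.27, [642.0, 108.0, 27.0])]
pan_m [([134.0, 177.0], 0.83, [564.0, -306.0, 27.0]), ([143.0, 182.0], 0.73, [574.0, -257.0, 27.0]), ([228.0, 228.0], 0.27, [642.0, 108.0, 27.0])]
pan_s [([134.0, 177.0
[... 3384 characters left out ...]
 113.0, 27.0])]
cubby_m [([234.0, 197.0], 0.91, [636.0, 266.0, 27.0]), ([166.0, 223.0], 0.85, [673.0, -77.0, 27.0]), ([201.0, 210.0], 0.74, [650.0, 113.0, 27.0])]
cubby_s [([234.0, 197.0], 0.91, [636.0, 266.0, 27.0]), ([166.0, 223.0], 0.85, [673.0, -77.0, 27.0]), ([201.0, 210.0], 0.74, [650.0, 113.0, 27.0])]
crock [([282.0, 218.0], 0.79, [511.0, 415.0, 27.0]), ([165.0, 224.0], 0.45, [668.0, -86.0, 27.0])]
mug [([277.0, 175.0], 0.94, [634.0, 432.0, 27.0]), ([158.0, 310.0], 0.62, [361.0, -220.0, 27.0]), ([142.0, 268.0], 0.59, [548.0, -284.0, 27.0]), ([278.0, 216.0], 0.17, [521.0, 404.0, 27.0])]
teapot [([127.0, 233.0], 0.83, [720.0, -349.0, 27.0]), ([234.0, 194.0], 0.49, [646.0, 270.0, 27.0])]
```

View pics/scene0.png

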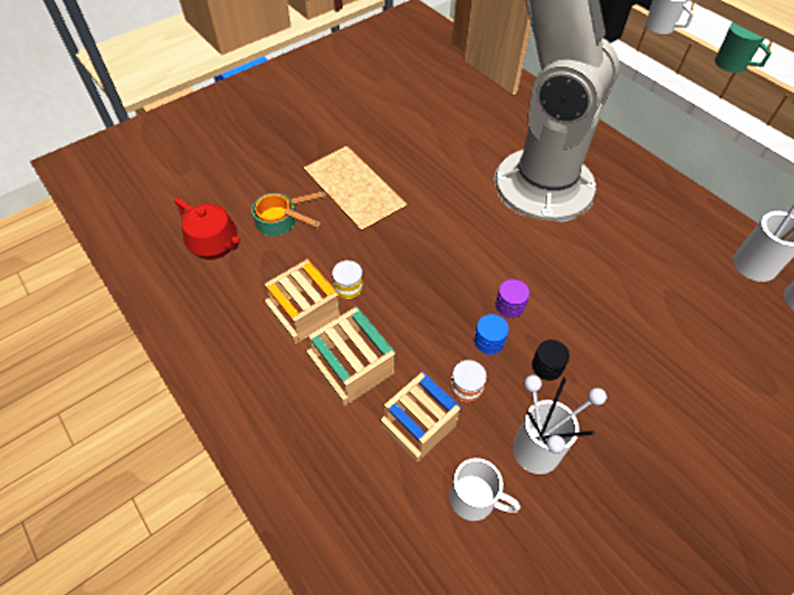

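View pics/side0.png

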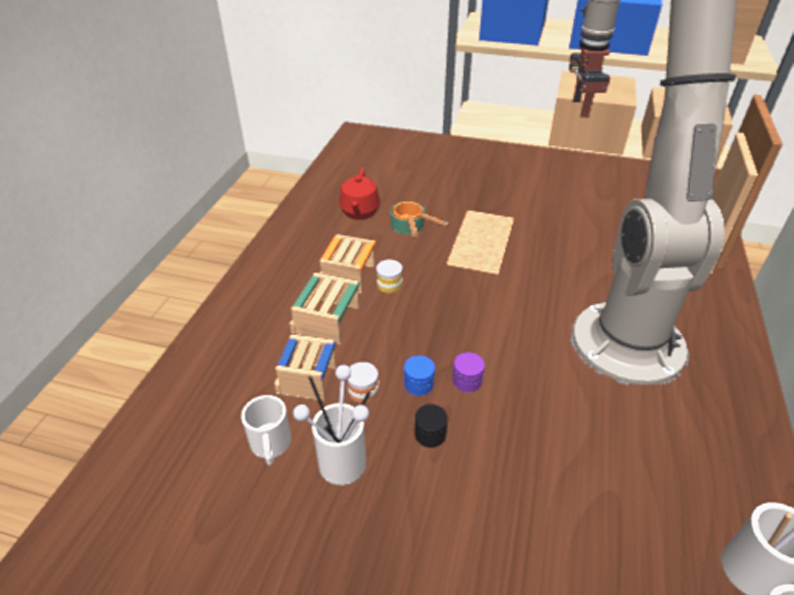

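Present: orange and green pan nested at scene (275,212), with no blue pan. The yellow tin is at (347,280) before the orange cubby, and the copper tin at (468,378) before the blue cubby. The blue, purple and black cylinders are look-alikes to leave alone. I'll move above the area for a close look.

Emit:
move_arm --targets '[[[8.7,43,-47,-10.8,0],[8.7,43,-47,-10.8,0],[8.7,43,-47,-10.8,0],[8.7,43,-47,-10.8,0],[8.7,43,-47,-10.8,0],[8.7,43,-47,-10.8,0],[8.7,43,-47,-10.8,0],[8.7,43,-47,-10.8,0],[8.7,43,-47,-10.8,0],[8.7,43,-47,-10.8,0],[8.7,43,-47,-10.8,0],[8.7,43,-47,-10.8,0]]]'

```text
t: 3.2
tcp_pos: [469.1, -84.8, 331.0]
eef_rot: [3.114, 0.417, 0.001]
contact_force: [0.4, -0.3, 0.3]
grip_width: 0.992
finger_force: 0.0
```

Run:
```python
from h import *
np.set_printoptions(suppress=True,precision=2)
o=arm.get_obs();print(o["t"],o["tcp_pos"],R(o["eef_rot"]))
C=cam("wrist");print(C["p"]["mount"],C["c"],C["K"][0,0])
for t in ["pan_l","grip_l","tin_a","cubby_l","board"]:
    print(t,[(np.round(d["point"]).tolist(),round(d["score"],2),at(C,d["point"],54).round().tolist()) for d in arm.spot_in(C["p"],t)[:5]])
save(C,"w1",s=1.55)
```

```text
3.2 [469.11 -84.78 331.01] [[ 0.96  0.26  0.  ]
 [ 0.26 -0.96  0.  ]
 [ 0.    0.   -1.  ]]
[[   0.     -0.97   -0.26   71.35]
 [   1.      0.     -0.     -0.28]
 [   0.     -0.26    0.97 -161.72]
 [   0.      0.      0.      1.  ]] [537.72 -65.74 492.8 ] 266.42649327533
pan_l [([155.0, 373.0], 0.71, [542.0, -257.0, 54.0]), ([148.0, 394.0], 0.6, [562.0, -286.0, 54.0])]
grip_l [([144.0, 396.0], 0.92, [568.0, -287.0, 54.0]), ([154.0, 376.0], 0.75, [544.0, -262.0, 54.0])]
tin_a [([85.0, 45.0], 0.91, [509.0, 268.0, 54.0]), ([209.0, 83.0], 0.86, [324.0, 191.0, 54.0]), ([114.0, 245.0], 0.68, [549.0, -39.0, 54.0]), ([153.0, 70.0], 0.61, [414.0, 222.0, 54.0]), ([164.0, 13.0], 0.59, [371.0, 310.0, 54.0])]
cubby_l [([36.0, 270.0], 0.89, [665.0, -48.0, 54.0]), ([14.0, 52.0], 0.72, [609.0, 264.0, 54.0]), ([30.0, 165.0], 0.71, [632.0, 103.0, 54.0])]
board [([228.0, 320.0], 0.82, [398.0, -215.0, 54.0])]
```

View pics/w1.png

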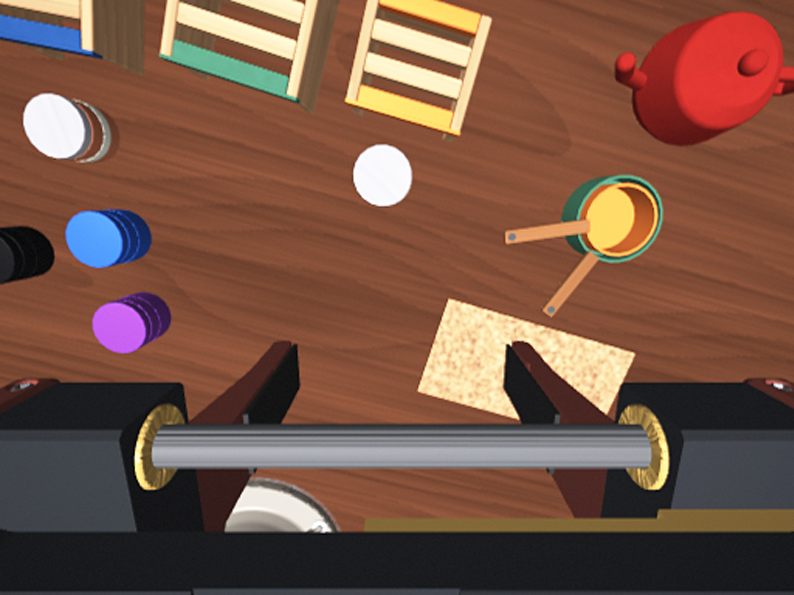

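The wrist picture shows the yellow tin's lid at (382,175), the nest at (613,218) and the board at (525,355). The orange handle tip is at (512,237) and the green handle tip at (551,309). The crop of the copper tin shows a copper body with a white band. Next I'll measure the cubbies, tins and board by rectifying the pictures onto height planes.

```bash
cat >> h.py <<'E'
X0,Y0=250,-450
def rect(C,z,w=600,h=900):
    # image px (col=y-Y0,row=x-X0) 1mm
    pts=[(300,-400),(800,-400),(800,400),(300,400)]
    src=np.float32([proj(C,(x,y,z))[::-1] for x,y in pts]); dst=np.float32([(y-Y0,x-X0) for x,y in pts])
    return cv2.warpPerspective(C["im"],cv2.getPerspectiveTransform(src,dst),(h,w))
HUE={"orange":(13,25),"green":(75,95),"blue":(106,120)}
def slats(C):
    I=rect(C,78); H=cv2.cvtColor(I,cv2.COLOR_RGB2HSV); out={}
    for k,(a,b) in HUE.items():
        m=((H[...,0]>=a)&(H[...,0]<=b)&(H[...,1]>(190 if k=="orange" else 120))&(H[...,2]>70)).astype(np.uint8)
        m=cv2.morphologyEx(m,cv2.MORPH_OPEN,np.ones((5,5)))
        cs=[c for c in cv2.findContours(m,0,2)[0] if cv2.contourArea(c)>600]
        r=[]
        for c in cs:
            (u,v),(w,h),an=cv2.minAreaRect(c)
            if max(w,h)<2.2*min(w,h): continue
            bx=cv2.boxPoints(((u,v),(w,h),an)); e=bx[1]-bx[0] if np.linalg.norm(bx[1]-bx[0])>np.linalg.norm(bx[2]-bx[1]) else bx[2]-bx[1]
            e=e/np.linalg.norm(e); e=e*np.sign(e[0])
            r.append((round(v+X0),round(u+Y0),round(max(w,h)),round(min(w,h)),round(float(np.degrees(np.arctan2(-e[1],e[0]))),1)))
        out[k]=sorted(r)
    return out
E
python3 - <<'E'
from h import *
Cs={n:cam(n) for n in ["scene","side","wrist"]}
for n,C in Cs.items(): print(n,slats(C))
# tin lid: white blobs near guesses
for n,C in Cs.items():
    I=rect(C,54);H=cv2.cvtColor(I,cv2.COLOR_RGB2HSV)
    m=((H[...,1]<40)&(H[...,2]>170)).astype(np.uint8)
    nn,l,st,ce=cv2.connectedComponentsWithStats(cv2.morphologyEx(m,cv2.MORPH_OPEN,np.ones((5,5))))
    print(n,"lids",[(round(c[1]+X0),round(c[0]+Y0),s[2:].tolist()) for s,c in zip(st,ce) if 800<s[4]<6000])
    I=rect(C,4);H=cv2.cvtColor(I,cv2.COLOR_RGB2HSV)
    m=((H[...,0]>10)&(H[...,0]<25)&(H[...,1]<140)&(H[...,2]>170)).astype(np.uint8)
    m=cv2.morphologyEx(m,cv2.MORPH_CLOSE,np.ones((7,7)));c=max(cv2.findContours(m,0,2)[0],key=cv2.contourArea)
    (u,v),s,a=cv2.minAreaRect(c);print("board",v+X0,u+Y0,s,a)
a=[(Cs["scene"],(180.6,223.5)),(Cs["wrist"],(113,246.5))]
cv2.imwrite("pics/tinc.png",np.hstack([cv2.cvtColor(cv2.resize(Cs[n]["im"][r:r+60,c:c+60],(390,390)),cv2.COLOR_RGB2BGR) for n,r,c in [("scene",218,272),("side",220,205)]]))
print(tri([Cs["scene"],Cs["side"],Cs["wrist"]],[(171.5,223.5),(173,251),(113,246.5)]))
E
```

```text
scene {'orange': [(614, -46, 88, 21, -0.0), (697, -46, 87, 18, 1.3)], 'green': [(605, 115, 100, 17, -1.2), (696, 113, 100, 14, -1.6)], 'blue': [(588, 283, 72, 21, 5.3), (662, 291, 72, 17, 5.2)]}
side {'orange': [], 'green': [], 'blue': [(584, 283, 69, 17, 4.4), (658, 290, 67, 16, 5.9)]}
wrist {'orange': [], 'green': [], 'blue': [(587, 279, 66, 19, 5.2)]}
scene lids [(459, 412, [44, 54, 1105]), (511, 285, [61, 61, 2958]), (552, -39, [64, 61, 3049]), (633, 424, [53, 79, 3006])]
board 374.0772171020508 -274.21588134765625 (254.21234130859375, 142.78659057617188) 1.1691393852233887
side lids [(510, 395, [139, 94, 5426]), (516, 286, [67, 83, 3876]), (549, -38, [70, 61, 3335]), (647, 413, [70, 82, 3554])]
board 678.3460083007812 67.50146484375 (140.10887145996094, 545.1522827148438) 83.41805267333984
wrist lids [(280, -279, [261, 70, 3573]), (511, 284, [59, 59, 2769]), (551, -41, [59, 59, 2789])]
board 368.16580963134766 -274.7004089355469 (250.88162231445312, 132.34999084472656) 1.4502164125442505
[547.7130086  -44.83711303  54.65080458]
```

View pics/tinc.png

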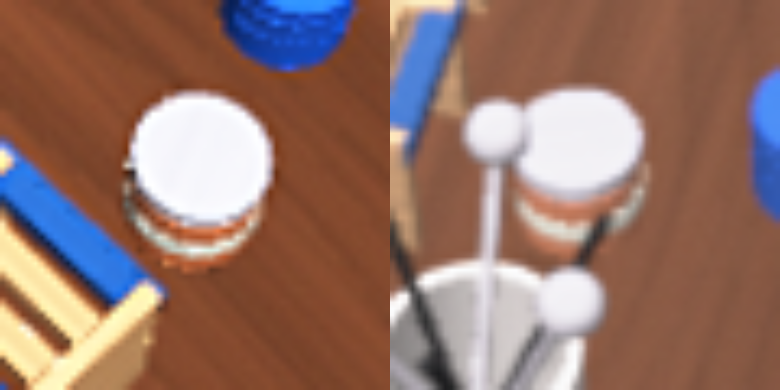

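The crop shows a copper-orange body with a white band and pale lid, so this is tin_c. I'll check the crock's cutlery clearance, then grasp the yellow tin first.

```bash
cat >> h.py <<'E'
def go(x,y,z,yaw):
    "TCP target (mm) and yaw (deg) of tool x -> numbers for move (cm, deg), from measured pose"
    o=arm.get_obs(); M=R(o["eef_rot"]); d=M.T@(np.array([x,y,z])-o["tcp_pos"])/10
    cur=np.degrees(np.arctan2(M[1,0],M[0,0])); s=-(yaw-cur)
    s=(s+180)%360-180
    print("at",o["tcp_pos"].round(1),"yaw",cur.round(1),"-> xyz",d.round(2),"spin",round(s,1))
E
python3 - <<'E'
from h import *
A=cam("scene");B=cam("side")
# balls: scene (x,y)/1.55 (533,383),(597,396),(556,443); side (302,412),(343,372),(361,412)
import itertools
S=[(533,383),(597,396),(556,443)];T=[(302,412),(343,372),(361,412)]
for s in S:
  for t in T:
    X=tri([A,B],[(s[1]/1.55,s[0]/1.55),(t[1]/1.55,t[0]/1.55)]);p=proj(A,X);q=proj(B,X)
    e=np.hypot(p[0]-s[1]/1.55,p[1]-s[0]/1.55)+np.hypot(q[0]-t[1]/1.55,q[1]-t[0]/1.55)
    print(s,t,X.round(),e.round(1))
print("rim",at(A,(420/1.55,555/1.55),120).round())
go(550,-40,18,0)
E
```

```text
(533, 383) (302, 412) [523. 436. 181.] 38.0
(533, 383) (343, 372) [499. 396. 187.] 0.6
(533, 383) (361, 412) [464. 389. 100.] 10.0
(597, 396) (302, 412) [497. 504. 256.] 26.5
(597, 396) (343, 372) [476. 472. 267.] 11.6
(597, 396) (361, 412) [443. 472. 196.] 1.3
(556, 443) (302, 412) [537. 482. 176.] 0.8
(556, 443) (343, 372) [515. 452. 202.] 39.2
(556, 443) (361, 412) [482. 448. 114.] 29.2
rim [485. 450. 120.]
at [468.4 -86.6 330.6] yaw 15.0 -> xyz [ 9.09 -2.39 31.26] spin 15.0
```

Emit:
move_arm --targets '[[[7.8,9.1,-2.4,20,15],[7.8,9.1,-2.4,20,15],[7.8,9.1,-2.4,20,15],[7.8,9.1,-2.4,20,15],[7.8,9.1,-2.4,26,15],[7.8,9.1,-2.4,31.2,15],[7.8,9.1,-2.4,31.2,15],[7.8,9.1,-2.4,31.2,15],[5,9.1,-2.4,31.2,15],[5,9.1,-2.4,31.2,15],[5,9.1,-2.4,31.2,15],[5,9.1,-2.4,31.2,15]]]'

```text
t: 5.25
tcp_pos: [551.5, -40.3, 20.5]
eef_rot: [3.14, 0.0, 0.005]
contact_force: [-2.0, -2.5, 9.5]
grip_width: 0.678
finger_force: 30.0
```

Run:
```python
from h import *
o=arm.get_obs();print(o["t"],o["grip_width"],o["finger_force"])
go(375,-355,24,0)
```

```text
5.25 0.6783340962546529 30.002236515283585
at [551.5 -40.3  20.5] yaw 0.0 -> xyz [-17.66  31.46  -0.36] spin 0.0
```

Emit:
move_arm --targets '[[[5,0,0,-5,0],[5,-3,5,-9,0],[5,-17.7,31.5,-9,0],[5,-17.7,31.5,-9,0],[5,-17.7,31.5,-9,0],[5,-17.7,31.5,-9,0],[5,-17.7,31.5,-9,0],[5,-17.7,31.5,-9,0],[5,-17.7,31.5,-4,0],[5,-17.7,31.5,-1.2,0],[5,-17.7,31.5,-0.4,0],[5,-17.7,31.5,-0.4,0]]]'

```text
t: 6.75
tcp_pos: [374.1, -353.6, 23.3]
eef_rot: [-3.141, -0.004, -0.0]
contact_force: [1.2, -0.6, -2.1]
grip_width: 0.678
finger_force: 30.0
```

Run:
```python
from h import *
o=arm.get_obs();print(o["t"],o["grip_width"],o["contact_force"]);go(375,-355,24.5,0)
```

```text
6.75 0.6781630896960097 [ 1.18991277 -0.59869201 -2.1477981 ]
at [ 374.1 -353.6   23.3] yaw 0.1 -> xyz [ 0.09  0.14 -0.12] spin 0.1
```

Emit:
move_arm --targets '[[[5.0,0,0,0,0],[7.8,0,0,0,0],[7.8,0,0,0,0],[7.8,0,0,0,0],[7.8,0,0,-6,0],[7.8,0,0,-12,0],[7.8,16,-25,-18,-30],[7.8,16,-25,-18,-30],[7.8,16,-25,-18,-30],[7.8,16,-25,-18,-30],[7.8,16,-25,-18,-30],[7.8,16,-32,-18,-40]]]'

```text
t: 8.25
tcp_pos: [535.5, -41.1, 203.7]
eef_rot: [2.95, 1.078, 0.005]
contact_force: [0.2, 0.3, -1.0]
grip_width: 0.886
finger_force: 0.0
```

Run:
```python
from h import *
C=cam("scene")
for n,C in [("scene",C),("side",cam("side"))]:
    I=rect(C,58);H=cv2.cvtColor(I,cv2.COLOR_RGB2HSV)
    m=((H[...,1]<40)&(H[...,2]>170)).astype(np.uint8)
    nn,l,st,ce=cv2.connectedComponentsWithStats(cv2.morphologyEx(m,cv2.MORPH_OPEN,np.ones((5,5))))
    print(n,"lids",[(round(c[1]+X0),round(c[0]+Y0),s[2:].tolist()) for s,c in zip(st,ce) if 800<s[4]<6000])
go(511,284,18,75)
```

```text
scene lids [(334, -382, [51, 53, 867]), (461, 412, [50, 54, 1153]), (513, 287, [60, 60, 2929]), (635, 425, [52, 79, 2970])]
side lids [(372, -349, [75, 63, 3585]), (508, 396, [136, 95, 5241]), (515, 290, [66, 83, 3846]), (645, 415, [67, 80, 3435])]
at [533.4 -33.6 203.5] yaw 40.9 -> xyz [ 19.03 -25.44  18.66] spin -34.1
```

Emit:
move_arm --targets '[[[7.8,19.2,-25.3,0,-34],[7.8,19.2,-25.3,0,-34],[7.8,19.2,-25.3,0,-34],[7.8,19.2,-25.3,0,-34],[7.8,19.2,-25.3,0,-34],[7.8,19.2,-25.3,0,-34],[7.8,19.2,-25.3,0,-34],[7.8,19.2,-25.3,0,-34]]]'

```text
t: 9.35
tcp_pos: [518.1, 272.7, 202.3]
eef_rot: [2.51, 1.887, -0.002]
contact_force: [0.7, 0.1, 0.0]
grip_width: 0.891
finger_force: 0.0
```

Run:
```python
from h import *
C=cam("wrist")
d=arm.spot_in(C["p"],"tin_c");print([(x["point"],x["score"],at(C,x["point"],54).round()) for x in d[:3]])
I=rect(C,54);H=cv2.cvtColor(I,cv2.COLOR_RGB2HSV)
m=((H[...,1]<40)&(H[...,2]>170)).astype(np.uint8)
nn,l,st,ce=cv2.connectedComponentsWithStats(cv2.morphologyEx(m,cv2.MORPH_OPEN,np.ones((5,5))))
print("lids",[(round(c[1]+X0),round(c[0]+Y0),s[2:].tolist()) for s,c in zip(st,ce) if 800<s[4]<6000])
print(slats(C))
go(511,284,18,75)
```

```text
[([180.0, 247.6], 0.87, array([509., 284.,  54.])), ([253.0, 141.8], 0.81, array([352., 231.,  54.])), ([221.7, 189.2], 0.59, array([424., 254.,  54.]))]
lids [(477, 135, [116, 369, 4821]), (470, 436, [31, 53, 1243]), (511, 285, [60, 59, 2800]), (635, 427, [37, 55, 1156])]
{'orange': [], 'green': [], 'blue': [(586, 283, 72, 18, 5.2), (659, 290, 72, 19, 5.2)]}
at [518.1 273.  202.5] yaw 73.9 -> xyz [ 0.88 -0.99 18.45] spin -1.1
```

Emit:
move_arm --targets '[[[7.8,0.9,-0.9,6,-1],[7.8,0.9,-0.9,12,-1],[7.8,0.9,-0.9,16,-1],[7.8,0.9,-0.9,18.3,-1],[7.8,0.9,-0.9,18.3,-1],[7.8,0.9,-0.9,18.3,-1],[5,0.9,-0.9,18.3,-1],[5,0.9,-0.9,18.3,-1],[5,0.9,-0.9,18.3,-1],[5,0.9,-0.9,18.3,-1],[5,0.9,-0.9,15,-1],[5,0.9,-0.9,8,-1]]]'

```text
t: 10.95
tcp_pos: [509.5, 284.7, 113.8]
eef_rot: [-2.491, -1.913, 0.009]
contact_force: [1.1, 0.1, -1.3]
grip_width: 0.682
finger_force: 30.0
```

Run:
```python
from h import *
go(530,-40,120,75);go(378,-265,24,75)
```

```text
at [509.5 284.7 113.8] yaw 75.1 -> xyz [-30.84  10.35  -0.53] spin 0.1
at [509.5 284.7 113.8] yaw 75.1 -> xyz [-56.46   1.5    9.21] spin 0.1
```

Emit:
move_arm --targets '[[[5,-30.8,10.3,-0.5,0],[5,-30.8,10.3,-0.5,0],[5,-30.8,10.3,-0.5,0],[5,-30.8,10.3,-0.5,0],[5,-30.8,10.3,-0.5,0],[5,-30.8,10.3,-0.5,0],[5,-56.5,1.5,-0.5,0],[5,-56.5,1.5,-0.5,0],[5,-56.5,1.5,-0.5,0],[5,-56.5,1.5,-0.5,0],[5,-56.5,1.5,-0.5,0],[5,-56.5,1.5,-0.5,0]]]'

```text
t: 12.45
tcp_pos: [378.9, -264.2, 120.0]
eef_rot: [-2.494, -1.91, 0.001]
contact_force: [0.2, 0.5, -2.2]
grip_width: 0.681
finger_force: 30.0
```

Run:
```python
from h import *
print(arm.get_obs()["t"],arm.get_obs()["grip_width"]);go(378,-265,24,75)
```

```text
12.45 0.680539163947525
at [ 378.9 -264.2  120. ] yaw 74.9 -> xyz [-0.1  -0.06  9.6 ] spin -0.1
```

Emit:
move_arm --targets '[[[5,0,0,5,0],[5,0,0,8.5,0],[5,0,0,9.6,0],[5,0,0,9.6,0],[7.8,0,0,9.6,0],[7.8,0,0,9.6,0],[7.8,0,0,9.6,0],[7.8,0,0,4,0],[7.8,0,0,-3,0],[7.8,0,0,-9,0],[7.8,0,0,-15,0],[7.8,0,0,-18,0]]]'

```text
t: 13.95
tcp_pos: [380.9, -263.7, 303.8]
eef_rot: [2.488, 1.911, 0.001]
contact_force: [0.2, 0.6, 0.4]
grip_width: 0.891
finger_force: 0.0
```

Run:
```python
from h import *
Cs={n:cam(n) for n in ["scene","side","wrist"]}
for n,C in Cs.items():
    I=rect(C,58);H=cv2.cvtColor(I,cv2.COLOR_RGB2HSV)
    m=((H[...,1]<40)&(H[...,2]>170)).astype(np.uint8)
    nn,l,st,ce=cv2.connectedComponentsWithStats(cv2.morphologyEx(m,cv2.MORPH_OPEN,np.ones((5,5))))
    print(n,"lids",[(round(c[1]+X0),round(c[0]+Y0),s[2:].tolist()) for s,c in zip(st,ce) if 800<s[4]<6000])
go(470,-200,260,0)
```

```text
scene lids [(375, -349, [68, 61, 3151]), (385, -263, [83, 68, 3460]), (461, 412, [50, 54, 1140]), (635, 425, [52, 79, 2957])]
side lids [(372, -349, [75, 63, 3581]), (379, -259, [71, 61, 3503]), (508, 396, [136, 95, 5239]), (545, 292, [36, 30, 848]), (645, 415, [67, 80, 3420])]
wrist lids [(373, -352, [60, 59, 2859]), (381, -264, [60, 59, 2848])]
at [ 380.5 -263.9  301.7] yaw 75.0 -> xyz [8.5  6.97 4.17] spin 75.0
```

Both tins stand on the board. Next is a close look at the nest.

Emit:
move_arm --targets '[[[7.8,0,0,-3,-10],[7.8,-6,12,-3,-15],[7.8,-6,12,-3,-15],[7.8,-6,12,-3,-15],[7.8,-6,12,-3,-15]]]'

```text
t: 14.72
tcp_pos: [480.1, -351.5, 328.1]
eef_rot: [-2.217, -2.221, -0.001]
contact_force: [0.2, 0.1, -0.1]
grip_width: 0.889
finger_force: 0.0
```

Run:
```python
from h import *
C=cam("wrist");print(arm.get_obs()["tcp_pos"])
for t in ["pan_m","grip_m"]:
    print(t,[(np.round(d["point"]).tolist(),round(d["score"],2),at(C,d["point"],51).round().tolist()) for d in arm.spot_in(C["p"],t)[:5]])
I=rect(C,51);save(dict(im=I[120:420,0:300]),"nest",s=2)
```

```text
[ 479.83836247 -350.98744818  328.99595358]
pan_m [([132.0, 310.0], 0.86, [562.0, -289.0, 51.0]), ([122.0, 295.0], 0.78, [538.0, -274.0, 51.0])]
grip_m [([122.0, 296.0], 0.73, [540.0, -274.0, 51.0]), ([132.0, 310.0], 0.65, [563.0, -289.0, 51.0])]
```

View pics/nest.png

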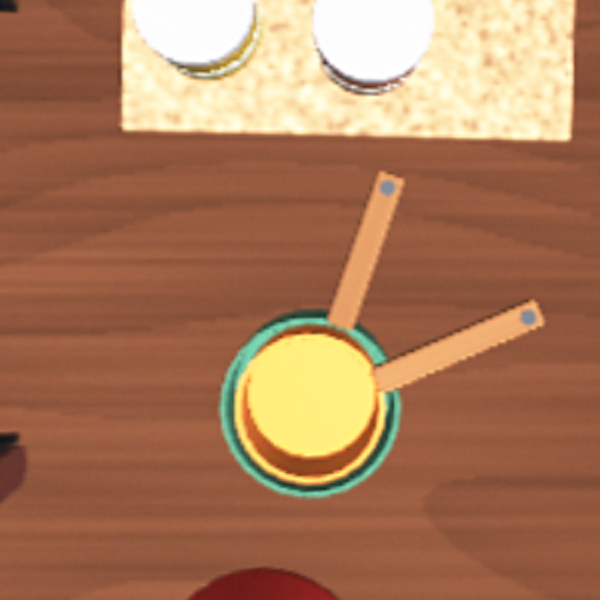

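The rectified picture shows the orange pan's handle on the right, with its root at (378,380) inside the green rim on the orange bowl and its tip at (540,313). The green pan's handle is upper left, with its tip at (390,176). I'll check the handle height from two views and compute the grasp.

```bash
cat >> h.py <<'E'
def refl(I,X): return 0
def handle_check(): pass
E
python3 - <<'E'
from h import *
C=cam("wrist"); X=(528.5,-186,51)
p=proj(C,X)
# first wrist view, pose as logged
D=dict(C); M=np.array(C["p"]["mount"]);T=np.eye(4);T[:3,:3]=R([3.114,.417,.001]);T[:3,3]=[469.1,-84.8,331.0];W=T@M
D["R"]=W[:3,:3];D["c"]=W[:3,3]
print("rivet",tri([C,D],[p,(237/1.55,511.5/1.55)]).round(1))
q=proj(C,((188/2+370),(386.5/2-450),51))
print("rivet green",tri([C,D],[q,(309.5/1.55,550.5/1.55)]).round(1))
go(534,-198,32,113)
E
```

```text
rivet [ 527.3 -188.5   62.7]
rivet green [ 464.1 -257.1   57.4]
at [ 479.7 -351.3  330.5] yaw 90.1 -> xyz [15.36  5.48 29.83] spin -22.9
```

Emit:
move_arm --targets '[[[4,15.4,5.5,15,-23],[4,15.4,5.5,15,-23],[4,15.4,5.5,15,-23],[4,15.4,5.5,15,-23],[4,15.4,5.5,15,-23],[4,15.4,5.5,15,-23]]]'

```text
t: 15.68
tcp_pos: [535.2, -199.7, 181.4]
eef_rot: [1.733, 2.618, -0.001]
contact_force: [0.2, -0.6, -0.1]
grip_width: 0.456
finger_force: 0.0
```

Run:
```python
from h import *
C=cam("wrist")
go(534,-198,32,113)
I=rect(C,55);save(dict(im=I[190:390,120:320]),"nest2",s=2.5)
```

```text
at [ 535.4 -200.2  181.6] yaw 112.9 -> xyz [ 0.29 -0.05 14.96] spin -0.1
```

View pics/nest2.png

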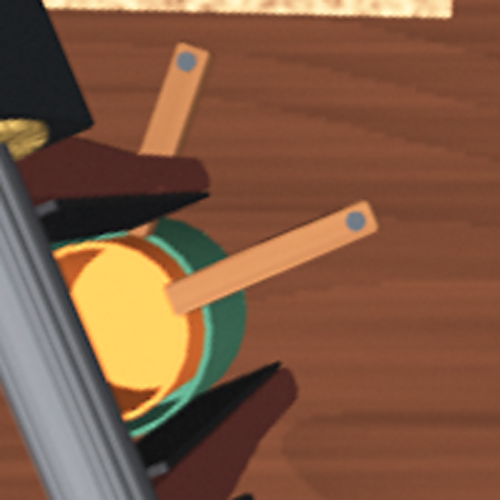

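The rivet is at (355,221), which is (528,-188) mm. The orange handle lies centred between the fingers, so I'll descend and pinch.

Emit:
move_arm --targets '[[[4,0.1,0,6,2],[4,0.1,0,12,2],[4,0.1,0,15,2],[4,0.1,0,15,2],[4,0.1,0,15,2],[0.8,0.1,0,15,2],[0.8,0.1,0,15,2],[0.8,0.1,0,15,2],[0.8,0.1,0,15,2]]]'

```text
t: 16.85
tcp_pos: [535.1, -197.4, 30.5]
eef_rot: [1.778, 2.59, 0.0]
contact_force: [-0.3, -0.5, 1.0]
grip_width: 0.154
finger_force: 30.0
```

Run:
```python
from h import *
o=arm.get_obs();print(o["grip_width"],o["finger_force"],o["contact_force"]);go(440,-46,140,180)
```

```text
0.15402646392266026 30.000042021274567 [-0.3494105  -0.52269458  0.97954911]
at [ 535.1 -197.4   30.5] yaw 111.1 -> xyz [ 17.54  -3.43 -10.96] spin -68.9
```

Emit:
move_arm --targets '[[[0.8,0,0,-2,0],[0.8,0,0,-5,0],[0.8,0,0,-8,0],[0.8,0,0,-11,0],[0.8,6,-1,-11,-10],[0.8,12,-2,-11,-20],[0.8,17.5,-3.4,-11,-30],[0.8,17.5,-3.4,-11,-40],[0.8,17.5,-3.4,-11,-50],[0.8,17.5,-3.4,-11,-60],[0.8,17.5,-3.4,-11,-69],[0.8,17.5,-3.4,-11,-69]]]'

```text
t: 18.35
tcp_pos: [440.1, -46.2, 140.7]
eef_rot: [-0.0, -3.141, -0.0]
contact_force: [0.1, -0.5, -1.8]
grip_width: 0.152
finger_force: 30.0
```

Run:
```python
from h import *
o=arm.get_obs();print(o["t"],o["grip_width"],o["contact_force"]);go(440,-46,28,180)
A=cam("scene");S=cam("side");C=cam("wrist");print(slats(A));print(slats(S))
a=cv2.resize(S["im"][100:230,180:330],None,fx=2.6,fy=2.6);b=cv2.resize(C["im"],None,fx=.88,fy=.88);
save(dict(im=np.hstack([a,b])),"carry") if a.shape[0]==b.shape[0] else (print(a.shape,b.shape),save(dict(im=np.hstack([a,b[:338]])),"carry"))
```

```text
18.35 0.1522880873684383 [ 0.06377056 -0.46410849 -1.82648993]
at [440.1 -46.2 140.7] yaw 180.0 -> xyz [ 0.    0.02 11.27] spin -0.0
{'orange': [(614, -46, 88, 21, -0.0), (697, -46, 87, 18, 1.4)], 'green': [(605, 115, 100, 17, -1.2), (696, 113, 100, 14, -1.7)], 'blue': [(588, 283, 72, 21, 5.3), (662, 291, 72, 17, 5.4)]}
{'orange': [], 'green': [], 'blue': [(584, 283, 69, 17, 4.4), (658, 290, 67, 16, 5.9)]}
```

View pics/carry.png

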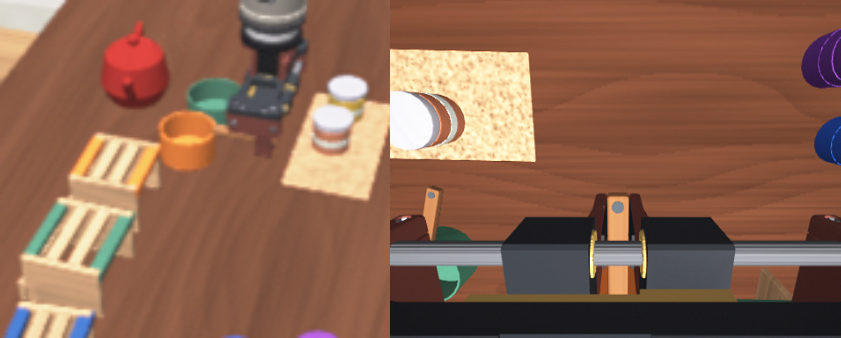

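The side crop shows the orange pan held level in the gripper, pointing at the orange cubby at (115,165). One more cross-check of the cubby pose from the side camera and the first wrist view.

Run:
```python
from h import *
S=cam("side")
I=rect(S,78);H=cv2.cvtColor(I,cv2.COLOR_RGB2HSV)
for k,c,(a,b),smin in [("orange",(614,-46),(8,30),150),("orange",(697,-46),(8,30),150),("green",(605,115),(70,95),80),("green",(696,113),(70,95),80)]:
    x,y=c[0]-X0,c[1]-Y0; w=H[x-25:x+25,y-70:y+70]
    m=((w[...,0]>=a)&(w[...,0]<=b)&(w[...,1]>smin)&(w[...,2]>70)).astype(np.uint8)
    if k=="orange": m&=(w[...,1]>170).astype(np.uint8)
    m=cv2.morphologyEx(m,cv2.MORPH_OPEN,np.ones((3,3)))
    cc=max(cv2.findContours(m,0,2)[0],key=cv2.contourArea);(u,v),s,an=cv2.minAreaRect(cc)
    print(k,c,"->",round(v+c[0]-25),round(u+c[1]-70),np.round(s),round(an,1))
C=cam("wrist");D=dict(C); M=np.array(C["p"]["mount"]);T=np.eye(4);T[:3,:3]=R([3.114,.417,.001]);T[:3,3]=[469.1,-84.8,331.0];W=T@M
D["R"]=W[:3,:3];D["c"]=W[:3,3]; D["im"]=cv2.cvtColor(cv2.resize(cv2.imread("pics/w1.png"),(512,384)),cv2.COLOR_BGR2RGB)
for p in [(347,103),(459,134),(379,0),(491,16),(160,55),(298,102)]: print(p,at(D,(p[1]/1.55,p[0]/1.55),78).round())
HUE["orange"]=(13,26); print(slats(D))
```

```text
orange (614, -46) -> 598 -56 [ 19. 120.] 90.0
orange (697, -46) -> 687 -57 [ 4. 38.] 90.0
green (605, 115) -> 601 116 [98. 16.] 0.9
green (696, 113) -> 691 113 [95. 14.] 1.5
(347, 103) [601.   1.  78.]
(459, 134) [ 603. -106.   78.]
(379, 0) [688.  -7.  78.]
(491, 16) [ 703. -104.   78.]
(160, 55) [595. 172.  78.]
(298, 102) [590.  45.  78.]
{'orange': [], 'green': [], 'blue': [(584, 277, 70, 19, 5.2)]}
```

Emit:
move_arm --targets '[[[0.8,0,0,4,0],[0.8,0,0,8,0],[0.8,0,0,10.5,0],[0.8,0,0,11.2,0],[0.8,0,0,11.2,0]]]'

```text
t: 19.23
tcp_pos: [440.5, -46.0, 28.5]
eef_rot: [-0.001, 3.141, -0.0]
contact_force: [0.6, -0.6, -0.7]
grip_width: 0.156
finger_force: 30.0
```

```bash
cat >> h.py <<'E'
def bowl(C,k,x,y,z=44,w=75):
    I=rect(C,z);H=cv2.cvtColor(I,cv2.COLOR_RGB2HSV)
    a,b=(5,28) if k=="orange" else (70,95)
    m=((H[...,0]>=a)&(H[...,0]<=b)&(H[...,1]>(185 if k=="orange" else 80))&(H[...,2]>60)).astype(np.uint8)
    n=np.zeros_like(m);n[x-X0-w:x-X0+w,y-Y0-w:y-Y0+w]=1;m=cv2.morphologyEx(m*n,cv2.MORPH_OPEN,np.ones((9,9)))
    c=max(cv2.findContours(m,0,2)[0],key=cv2.contourArea);h=c[:,0,:]
    return dict(y=(h[:,0].min()+Y0,h[:,0].max()+Y0),x=(h[:,1].min()+X0,h[:,1].max()+X0))
E
python3 - <<'E'
from h import *
o=arm.get_obs();print(o["t"],o["grip_width"],o["contact_force"],o["tcp_pos"])
A=cam("scene");print(bowl(A,"orange",545,-46));S=cam("side");print(bowl(S,"orange",545,-46))
save(dict(im=np.hstack([cv2.resize(A["im"][120:240,150:280],(390,360)),cv2.resize(S["im"][110:230,190:320],(390,360))])),"pre")
E
```

```text
19.225 0.1557690604763743 [ 0.58730943 -0.62441411 -0.69323487] [440.52241169 -46.04375317  28.51533815]
{'y': (np.int32(-114), np.int32(18)), 'x': (np.int32(510), np.int32(616))}Traceback (most recent call last):
  File "<stdin>", line 3, in <module>
  File "h.py", line 64, in bowl
    c=max(cv2.findContours(m,0,2)[0],key=cv2.contourArea);h=c[:,0,:]
ValueError: max() iterable argument is empty
```

Run:
```python
from h import *
A=cam("scene");S=cam("side")
# overlay expected bowl rim & cubby mouth
def draw(C):
    im=cv2.resize(C["im"],None,fx=4,fy=4,interpolation=cv2.INTER_CUBIC)
    pt=lambda X:tuple(int(round(v*4+1.5)) for v in proj(C,X)[::-1])
    for a in range(0,360,6):
        cv2.circle(im,pt((545+38*np.cos(np.radians(a)),-46+38*np.sin(np.radians(a)),44)),1,(255,255,255),-1)
    for X in [(605,-46-55,78),(605,-46+55,78),(605,-46-45,0),(605,-46+45,0),(605,-46,78),(707,-46,78),(707,-101,78),(707,9,78)]: cv2.circle(im,pt(X),3,(0,0,255),-1)
    return im
a=draw(A)[125*4:225*4,155*4:255*4];b=draw(S)[125*4:225*4,195*4:295*4]
save(dict(im=np.hstack([a,b])),"pre")
```

```text
(no output)
```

View pics/pre.png

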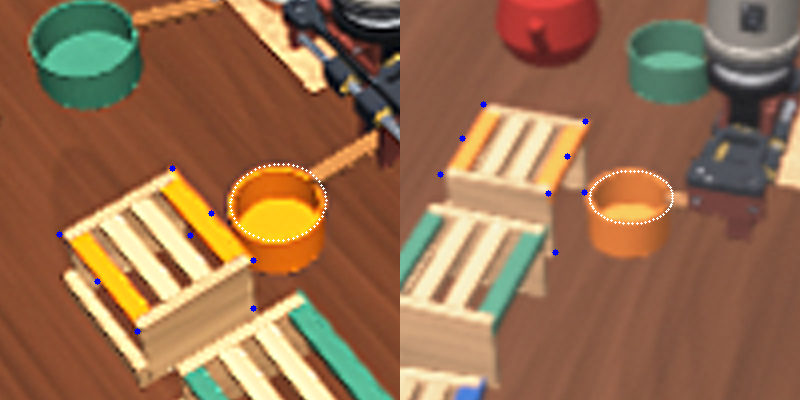

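In both views the overlays line up: the bowl rim fits the white circle and the cubby corners fit the dots within about 2 mm. Inserting.

Emit:
move_arm --targets '[[[0.8,-2,0,0,0],[0.8,-4,0,0,0],[0.8,-5.5,0,0,0],[0.8,-7,0,0,0],[0.8,-8,0,0,0],[0.8,-8,0,0,0]]]'

```text
t: 20.18
tcp_pos: [520.8, -46.0, 28.2]
eef_rot: [-0.001, 3.141, 0.001]
contact_force: [0.4, -0.4, -1.8]
grip_width: 0.154
finger_force: 30.0
```

Run:
```python
from h import *
o=arm.get_obs();print(o["t"],o["grip_width"],o["contact_force"],o["wrist_torque"]);go(561,-46,28.5,180)
```

```text
20.175 0.15384846073603248 [ 0.43003671 -0.41098537 -1.77325562] [0.03223152 0.06238874 0.07065248]
at [520.8 -46.   28.2] yaw -180.0 -> xyz [-4.02 -0.01 -0.03] spin 0.0
```

Emit:
move_arm --targets '[[[0.8,-1.2,0,0,0],[0.8,-2.4,0,0,0],[0.8,-3.4,0,0,0],[0.8,-4.1,0,0,0],[0.8,-4.1,0,0,0]]]'

```text
t: 20.8
tcp_pos: [559.5, -46.0, 27.5]
eef_rot: [0.002, -3.137, 0.001]
contact_force: [-6.3, -0.8, 1.0]
grip_width: 0.157
finger_force: 30.0
```

Run:
```python
from h import *
o=arm.get_obs();print(o["t"],o["grip_width"],o["contact_force"],o["wrist_torque"]);go(561,-46,28.5,180)
```

```text
20.8 0.15706690894474257 [-6.33253623 -0.7760443   0.98598368] [ 0.04258115  0.92572765 -0.07782764]
at [559.5 -46.   27.5] yaw -179.9 -> xyz [-0.15  0.   -0.1 ] spin 0.1
```

Emit:
move_arm --targets '[[[0.8,0.1,0,0.1,0],[3.5,0.1,0,0.1,0],[3.5,0.1,0,0.1,0],[3.5,0.1,0,0.1,0],[3.5,0.1,0,-5,0],[3.5,0.1,0,-11,0],[3.5,0.1,0,-17,0],[4,8.5,-21.5,-17,18],[4,8.5,-21.5,-17,18],[4,8.5,-21.5,-17,18],[4,8.5,-21.5,-17,18],[4,8.5,-21.5,-17,18]]]'

```text
t: 22.3
tcp_pos: [474.7, -265.5, 197.7]
eef_rot: [-0.501, -3.1, 0.002]
contact_force: [0.0, -0.4, -0.6]
grip_width: 0.455
finger_force: 0.0
```

Run:
```python
from h import *
C=cam("wrist");A=cam("scene");S=cam("side")
print(arm.get_obs()["t"],arm.get_obs()["tcp_pos"])
I=rect(C,51)[130:330,70:270]
def draw(C):
    im=cv2.resize(C["im"],None,fx=4,fy=4,interpolation=cv2.INTER_CUBIC)
    pt=lambda X:tuple(int(round(v*4+1.5)) for v in proj(C,X)[::-1])
    for X in [(664-125,-46,52)]: cv2.circle(im,pt(X),2,(0,0,255),-1)
    return im
a=draw(A)[150*4:225*4,160*4:225*4];b=draw(S)[135*4:210*4,200*4:265*4]
save(dict(im=np.hstack([cv2.resize(I,(300,300)),a,b])),"chk")
```

```text
22.45 [ 476.99717023 -259.99938814  198.44284177]
```

View pics/chk.png

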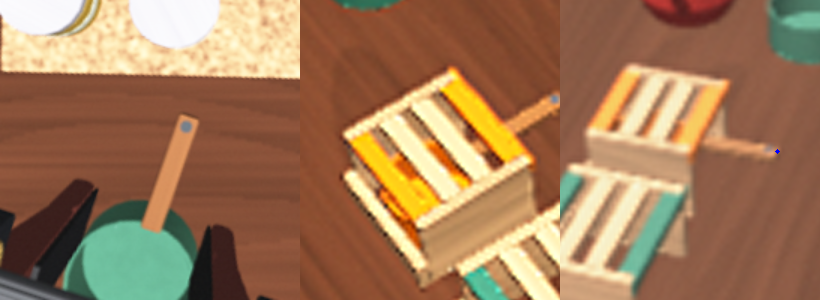

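The orange pan is inside with its handle straight out at (545,105). The green handle's rivet is at (186,126), so its grip point is at about (477,-259), right below the gripper.

Run:
```python
from h import *
go(477,-259,28,161.5)
```

```text
at [ 477.  -260.   198.4] yaw 162.1 -> xyz [ 0.04  0.08 17.04] spin 0.6
```

Emit:
move_arm --targets '[[[4,0,0,6,0],[4,0,0,12,0],[4,0,0.1,16,0],[4,0,0.1,17,0],[4,0,0.1,17,0],[0.8,0,0.1,17,0],[0.8,0,0.1,17,0],[0.8,0,0.1,17,0],[0.8,0,0.1,15,0],[0.8,0,0.1,12,0],[0.8,0,0.1,9,0],[0.8,0,0.1,5.5,0]]]'

```text
t: 23.95
tcp_pos: [476.3, -259.9, 145.0]
eef_rot: [-0.489, -3.103, -0.0]
contact_force: [-0.3, -0.2, -1.6]
grip_width: 0.157
finger_force: 30.0
```

Run:
```python
from h import *
o=arm.get_obs();print(o["grip_width"],o["finger_force"],o["contact_force"]);go(433,119,142,178.6)
```

```text
0.1566155406574138 29.99877691268921 [-0.34306315 -0.23721724 -1.59381572]
at [ 476.3 -259.9  145. ] yaw 162.1 -> xyz [15.78 34.72  0.31] spin -16.5
```

Emit:
move_arm --targets '[[[0.8,2,6,0,-5],[0.8,4,12,0,-10],[0.8,6,18,0,-16],[0.8,9,24,0,-16.5],[0.8,13,30,0,-16.5],[0.8,15.8,34.7,0,-16.5],[0.8,15.8,34.7,0,-16.5],[0.8,15.8,34.7,4,-16.5],[0.8,15.8,34.7,8,-16.5],[0.8,15.8,34.7,11,-16.5],[0.8,15.8,34.7,11.6,-16.5],[0.8,15.8,34.7,11.6,-16.5]]]'

```text
t: 25.45
tcp_pos: [433.2, 118.0, 27.7]
eef_rot: [-0.04, -3.141, 0.002]
contact_force: [0.2, -0.3, -1.8]
grip_width: 0.154
finger_force: 30.0
```

Run:
```python
from h import *
o=arm.get_obs();print(o["grip_width"],o["contact_force"]);go(432,119,28,178.6)
A=cam("scene");S=cam("side");h=R([0,0,np.radians(-1.4)])
p=o["tcp_pos"]; b=p+h@np.array([105,0,0]); 
def draw(C):
    im=cv2.resize(C["im"],None,fx=4,fy=4,interpolation=cv2.INTER_CUBIC)
    pt=lambda X:tuple(int(round(v*4+1.5)) for v in proj(C,X)[::-1])
    for a in range(0,360,6): cv2.circle(im,pt((b[0]+46*np.cos(np.radians(a)),b[1]+46*np.sin(np.radians(a)),44)),1,(255,255,255),-1)
    for u,v in [(0,-63),(0,63),(0,0),(116,-63),(116,63)]: cv2.circle(im,pt(np.array([595,115,78])+h@np.array([u,v,0])),3,(0,0,255),-1)
    return im
a=draw(A)[155*4:255*4,185*4:285*4];c=draw(S)[150*4:250*4,180*4:280*4]
save(dict(im=np.hstack([a,c])),"pre2")
```

```text
0.15376583736538318 [ 0.21474408 -0.27823028 -1.8353512 ]
at [433.2 118.   27.7] yaw 178.5 -> xyz [ 0.12  0.1  -0.03] spin -0.1
```

View pics/pre2.png

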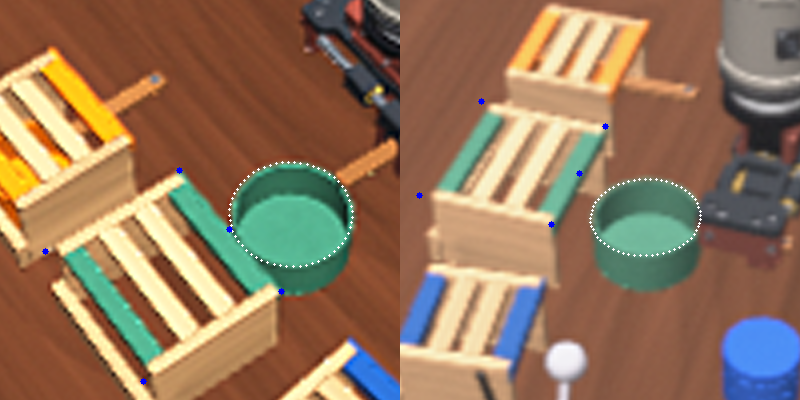

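The bowl rim and the cubby corners agree with the overlays in both views, so I'm inserting along the cubby axis.

Emit:
move_arm --targets '[[[0.8,-2,0.1,0,0],[0.8,-4,0.1,0,0],[0.8,-5.5,0.1,0,0],[0.8,-7,0.1,0,0],[0.8,-8,0.1,0,0],[0.8,-9,0.1,0,0],[0.8,-10,0.1,0,0],[0.8,-10.6,0.1,0,0],[0.8,-11,0.1,0,0],[0.8,-11.3,0.1,0,0],[0.8,-11.3,0.1,0,0]]]'

```text
t: 26.92
tcp_pos: [546.7, 116.8, 27.2]
eef_rot: [0.04, 3.141, 0.0]
contact_force: [-0.7, 0.3, 0.4]
grip_width: 0.154
finger_force: 30.0
```

Run:
```python
from h import *
o=arm.get_obs();print(o["t"],o["grip_width"],o["contact_force"],o["wrist_torque"]);go(550,116.1,28,178.6)
```

```text
26.925 0.15429286419187072 [-0.65604981  0.28360433  0.40424824] [ 0.11919033  0.02332033 -0.02290058]
at [546.7 116.8  27.2] yaw 178.6 -> xyz [-0.33 -0.06 -0.08] spin -0.0
```

Not yet at the stop, so I'll creep on.

Emit:
move_arm --targets '[[[0.8,-0.3,0,0,0],[0.8,-0.5,0,0,0],[0.8,-0.5,0,0,0]]]'

```text
t: 27.3
tcp_pos: [551.6, 116.5, 27.2]
eef_rot: [0.04, 3.141, 0.0]
contact_force: [-1.2, -0.7, 1.8]
grip_width: 0.16
finger_force: 30.0
```

Run:
```python
from h import *
o=arm.get_obs();print(o["t"],o["tcp_pos"],o["contact_force"],o["wrist_torque"])
```

```text
27.3 [551.61516351 116.53900503  27.15116395] [-1.15396322 -0.70463362  1.805944  ] [0.11251337 0.16146589 0.05561146]
```

Emit:
move_arm --targets '[[[0.8,-0.2,0,0,0],[0.8,-0.4,0,0,0],[0.8,-0.4,0,0,0]]]'

```text
t: 27.68
tcp_pos: [551.9, 116.6, 27.0]
eef_rot: [-0.038, -3.136, 0.003]
contact_force: [-12.6, -1.2, 11.6]
grip_width: 0.154
finger_force: 30.0
```

Run:
```python
from h import *
o=arm.get_obs();print(o["t"],o["tcp_pos"],o["contact_force"],o["wrist_torque"])
```

```text
27.675 [551.91195631 116.62714798  27.04287592] [-12.55882206  -1.15843848  11.60624948] [-0.21271849  2.40210469 -0.0132852 ]
```

Back stop reached. I'll ease off, release, rise and look.

Emit:
move_arm --targets '[[[0.8,0.35,0,0,0],[0.8,0.35,0,0,0],[3.5,0.35,0,0,0],[3.5,0.35,0,0,0],[3.5,0.35,0,0,0],[3.5,0.35,0,-5,0],[3.5,0.35,0,-11,0],[3.5,6,-8,-17,0],[3.5,6,-8,-22,0],[3.5,6,-8,-22,0],[3.5,6,-8,-22,0]]]'

```text
t: 29.05
tcp_pos: [494.1, 37.1, 248.6]
eef_rot: [0.043, 3.138, -0.002]
contact_force: [-0.4, 0.5, -0.1]
grip_width: 0.397
finger_force: 0.0
```

Run:
```python
from h import *
print(arm.get_obs()["t"])
A=cam("scene");S=cam("side")
for n,C in [("scene",A),("side",S)]:
    I=rect(C,58);H=cv2.cvtColor(I,cv2.COLOR_RGB2HSV)
    m=((H[...,1]<40)&(H[...,2]>170)).astype(np.uint8)
    nn,l,st,ce=cv2.connectedComponentsWithStats(cv2.morphologyEx(m,cv2.MORPH_OPEN,np.ones((5,5))))
    print(n,"lids",[(round(c[1]+X0),round(c[0]+Y0),s[2:].tolist()) for s,c in zip(st,ce) if 800<s[4]<6000])
def draw(C):
    im=cv2.resize(C["im"],None,fx=3,fy=3,interpolation=cv2.INTER_CUBIC)
    pt=lambda X:tuple(int(round(v*3+1)) for v in proj(C,X)[::-1])
    for X in [(539,-46,52),(531.5,117.1,52)]: cv2.circle(im,pt(X),2,(0,0,255),-1)
    return im
a=draw(A)[80*3:260*3,140*3:270*3];b=draw(S)[100*3:280*3,185*3:315*3]
save(dict(im=np.hstack([a,b])),"end")
```

```text
29.05
scene lids [(375, -349, [68, 61, 3188]), (386, -264, [85, 69, 3316]), (461, 412, [50, 54, 1162]), (634, 425, [52, 79, 2974])]
side lids [(372, -349, [75, 63, 3584]), (379, -259, [71, 61, 3508]), (508, 396, [136, 95, 5238]), (545, 292, [36, 30, 847]), (645, 415, [67, 80, 3434])]
```

View pics/end.png

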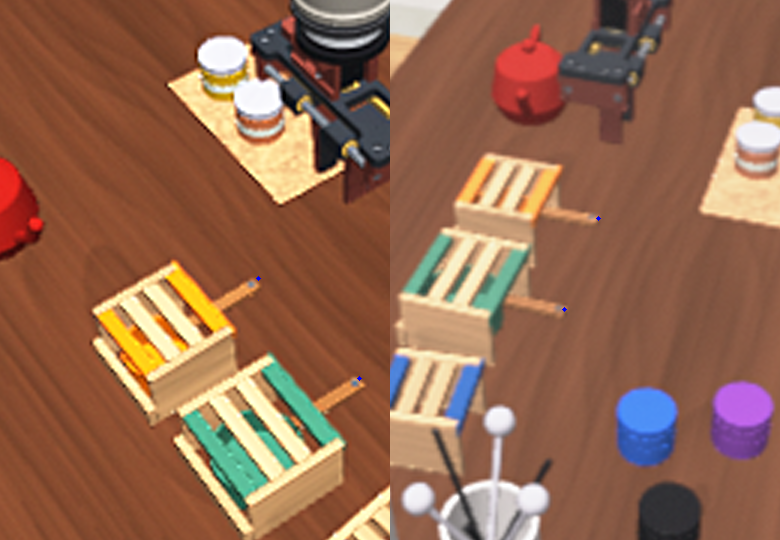

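Both pans are home with handle tips at the expected points (258,279) and (358,380), both tins are still on the board, and the blue pan and red tin are absent from this start. Handing in.

```bash
python3 -c "
from cell import arm
print(arm.sign_off())"
```

```text
the job is handed in; nothing more can be done
None
```

The job is handed in, though the judge returned no verdict: the yellow and copper tins stand on the cork board, and the orange and green pans are home against the backs of their cubbies with handles straight out (the blue pan and red tin were not in this start).

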